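# Find the rocking hatch board in the tackle locker and push it open

### The arm

A 6-joint arm with a two-finger parallel gripper is mounted at the origin on the work surface. World frame = base frame: x ahead of the robot, y to its left, z up, the work surface at z = 0. Lengths are in m, angles in rad, forces in N, time in s.
With the tool pointing down it reaches from about 0.35 to 0.95 m from the base axis. Payload 17.4 kg.
Tool frame: the origin (TCP) lies at the very end of the fingers, on their centre line; the grasp point (between the pads) lies 19 mm behind it; z points along the fingers, y is the line along which they close (so a half turn about z gives the same grasp; the last joint's range is limited). The gripper opens to 93 mm and grips with 3 to 60 N. Pads are 15 mm wide; open, the fingers measure 128 mm over their backs; the gripper's body (75 mm by 188 mm) begins 65 mm behind the grasp point.
Start: joints at [1.073, 0.116, 1.442, -0, 1.584, -0.038], TCP at [0.3, 0.605, 0.219] pointing down, gripper open.
Joint ranges: [-2.83, 2.83], [-0.83, 2.19], [0.07, 2.5], [-1.14, 4.28], [0.01, 3], [-2.97, 2.97]. Speed limits (rad/s): [1.89, 1.89, 2.22, 3.14, 3.14, 3.14].

### API

Orientations are given as a rotation vector (axis times angle).
In Python, from cell import r gives the robot as it stands. Calls block until the motion is done:
- r.movep(position, orientation): joint-space move of the TCP to a pose.
- r.servo_line(position, orientation=None, vel=0.15, guard=None): straight line of the TCP; orientation=None keeps the orientation; vel is the mean speed in m/s. With guard (N) it stops when the force on the tool has changed by that much, and returns True; else False.
- r.goto_joints(angles): joint-space move.
- r.gripper_to(opening, strength=None): finger opening in m; strength is the grip in N (None keeps the last); returns when the fingers have stopped.
- r.hold(seconds).
- r.inverse_kinematics(position, orientation): joint angles nearest the present ones, or None.
- r.observe(): the state.
- r.grab_frame(name): name is "scene" or "top"; returns (picture, depth): 400x640x3 uint8, blue, green, red; 400x640 float32, m along the optical axis (not along the pixel's ray), 0 where there is no reading.
- r.calibration(name): a dict with "vfov" (degrees; the focal length in pixels is half the picture's height over the tangent of half this angle, whatever the lens; pixels are square), "cx", "cy" (the principal point, pixels), "distortion" ([k1, k2, p1, p2, k3] as OpenCV has them; the pictures are not rectified), "pose" (4x4, takes a point from camera to world coordinates). Camera axes: x right, y down, z forward; pixel columns grow to the right and rows downward; lengths in m; the calibration is good to about 2 mm. A picture is of the moment at which its call begins. calibration takes no time and is no camera call.
A pose or a line that the arm cannot do raises r.PlanningError and nothing moves.
- r.finish_job(): hands the job in; it is judged then, once.
The state is a dict: "time": time; "qpos": joint angles; "joint_vel": joint speeds; "joint_efforts": joint torques, N m; "eef_pos": TCP position; "tool_rot": TCP orientation; "contact_force": force on the tool from outside, world axes, zero at the start; "wrist_torque": the same for the moment, N m; "finger_gap": finger opening in m; "finger_force": force on a finger pad.
Only numpy, scipy, OpenCV 4.12 (cv2) and the standard library are available. Lean on these libraries where they do the work, as an engineer would, in place of code of your own. Each camera call takes 0.05 s, during which the arm holds its last target. There are 200 camera calls.

### The job

The spare key lies under one of the four look-alike boards in the top of the tackle locker. Press the boards gently on their dark marks, one after another, until you find the one that rocks, then push its marked end down until the board stands well open, tilted about 40 degrees, and leave it so. Pick nothing up, do not force the firm boards, and leave the tin, the lead weight, the marlinspike and the red plug where they are.

Things in the scene. Friction and masses are not known exactly. Their poses are not given: they have to be found in the camera images.
- mark1 (a point): centre of the dark round mark (18 mm) on top of the leftmost board as the robot sees it, in the plane of the locker's top. The mark lies 50 mm from the board's crosswise middle line, towards the robot. Axes as the locker's. The board is 160 mm long, 84 mm wide, 14 mm thick, flush with the top, over a well about 90 mm deep.
- mark2 (a point): centre of the dark round mark (18 mm) on top of the second from the left board as the robot sees it, in the plane of the locker's top. The mark lies 50 mm from the board's crosswise middle line, towards the robot. Axes as the locker's. The hatch may lie in any of the four places, and looks like the others.
- mark3 (a point): centre of the dark round mark (18 mm) on top of the third from the left board as the robot sees it, in the plane of the locker's top. The mark lies 50 mm from the board's crosswise middle line, towards the robot. Axes as the locker's. The three firm boards give straight down up to 3 mm on felt (about 8 N at 1.5 mm, 14 N at the stop) and come back.
- mark4 (a point): centre of the dark round mark (18 mm) on top of the rightmost board as the robot sees it, in the plane of the locker's top. The mark lies 50 mm from the board's crosswise middle line, towards the robot. Axes as the locker's.
- locker: low pine tackle locker, fixed, 312 mm deep (x), about 600 mm wide (y), 115 mm high; origin on its underside below the middle of the board row; x points across the row away from the robot, y along it to the left. Four like boards lie in its top at 96 mm pitch, 2 mm gaps. Behind them a solid strip 119 mm wide, at the left end a solid board 102 mm wide, at the right a low rod rack with gate bar
- hatch (a joint): tilt (rad) of the hatch, the one board that rocks, about a level pivot across its middle, 7 mm below its top: 0 flush, growing as the marked end goes down and the far end rises, stop at 0.9; the other way only 0.04. About 3 to 4 N on the mark moves it; it stays where it is left. Does not tell which place it is in
- bait_tin: dented round aluminium bait tin, 69 mm across, 58 mm high, loose on the rear strip; origin at the centre of its underside. Not to be disturbed
- lead_weight: grey lead ball trolling weight with flat foot and brass eye, 50 mm across, 58 mm high, loose on the rear strip; origin at the centre of its underside. Not to be disturbed
- marlinspike: marlinspike with dark handle and steel spike, 165 mm long, 24 mm wide, 19 mm high, lying along its own y on the rear strip; origin on its underside, where handle and spike meet. Not to be disturbed
- red_plug: red wooden diving plug (fishing lure), 95 mm long along its own x, 26 mm wide, 25 mm high, lying on the solid board left of the row; origin at the centre of its underside. Not to be disturbed

How it is judged:
By the outcome, as a careful person would: the job done as asked, in the order asked, and still so for the second after the job is handed in, with the robot touching nothing.
It also fails if it takes over 48 s, if anything falls off the work surface, if the arm or the gripper's body presses on something with over 40 N, if the wrist force passes 120 N, or if a joint passes its speed limit or range.

## Working session

There is one attempt and no reset: what is moved stays moved. The work goes in short steps, each a Python script; the robot and the scene stay as the last script left them, time stands still between calls to the robot, and variables do not carry over. Pictures are saved under pics/ and viewed, at most 10 in all, crops included, and the job is handed in when it is done.

```bash
mkdir -p pics; ls
python3 - <<'E'
from cell import r
import cv2,numpy as np
for n in("top","scene"):
    p,d=r.grab_frame(n); cv2.imwrite(f"pics/{n}0.png",p); np.save(f"pics/{n}0.npy",d)
    c=r.calibration(n); print(n,c)
print(r.observe())
E
```

```text
pics
top {'vfov': 44.14031638316981, 'cx': 322.56264060193723, 'cy': 206.41662656591333, 'distortion': array([-0.12806748,  0.        ,  0.        ,  0.        ,  0.        ]), 'pose': array([[ 0.02320678, -0.98158544,  0.1896087 ,  0.45109742],
       [-0.9997208 , -0.02194206,  0.00876699,  0.06870776],
       [-0.00444515, -0.18975922, -0.98182059,  1.04276377],
       [ 0.        ,  0.        ,  0.        ,  1.        ]])}
scene {'vfov': 56.160241700211486, 'cx': 321.49431009566445, 'cy': 198.75708053937097, 'distortion': array([-0.07588912,  0.        ,  0.        ,  0.        ,  0.        ]), 'pose': array([[ 0.25280421,  0.56522876, -0.78524295,  1.30941258],
       [ 0.96748571, -0.14111013,  0.20990314, -0.08448225],
       [ 0.00783756, -0.81277573, -0.58252398,  0.56366778],
       [ 0.        ,  0.        ,  0.        ,  1.        ]])}
{'time': 0.1, 'qpos': array([ 1.07320131e+00,  1.16456552e-01,  1.44216392e+00, -2.50316115e-06,
        1.58398145e+00, -3.77746389e-02]), 'joint_vel': array([-0.00013277, -0.00165703, -0.00153978, -0.00027298,  0.00194611,
        0.00190214]), 'joint_efforts': array([ 3.57403238e-03, -7.22897673e+01, -6.23865008e+01,  7.82269752e-02,
        2.28847208e-02, -1.32042533e-04]), 'eef_pos': array([0.29947134, 0.60474836, 0.21798795]), 'tool_rot': array([-7.15877465e-01, -3.05866955e+00,  1.52980922e-03]), 'contact_force': array([ 0.81660363, -0.04224815,  0.32296734]), 'wrist_torque': array([-0.02208244,  0.0194288 , -0.03189744]), 'finger_force': 0.0, 'finger_gap': 0.09281816995008968}
```

View pics/top0.png

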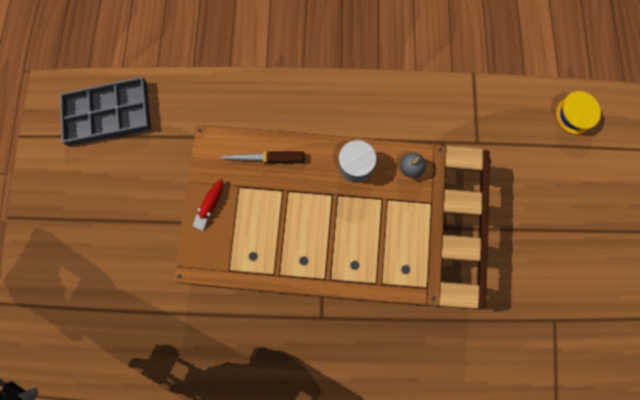

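View pics/scene0.png

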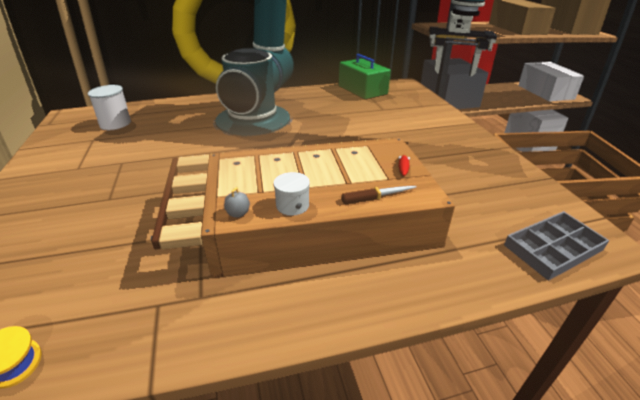

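The top view shows four boards with dark marks near (253,256), (304,261), (355,265) and (405,269). The plug is at (208,205), and the spike, tin and weight are behind the row. The scene view agrees. Next I'll locate the marks and press from the left.

```bash
cat > h.py <<'E'
from cell import r
import cv2,numpy as np
from scipy.spatial.transform import Rotation as Ro
def cast(n,uv,z):
    c=r.calibration(n); f=200/np.tan(np.radians(c["vfov"]/2)); T=c["pose"]
    K=np.array([[f,0,c["cx"]],[0,f,c["cy"]],[0,0,1]])
    u=cv2.undistortPoints(np.array(uv,float).reshape(-1,1,2),K,c["distortion"])[:,0]
    d=np.c_[u,np.ones(len(u))]@T[:3,:3].T
    return T[:3,3]+d*((z-T[2,3])/d[:,2])[:,None]
def marks():
    p=cv2.imread("pics/top0.png"); g=p.max(2).astype(float); out=[]
    for u,v in((253,256),(304,261),(355,265),(405,269)):
        w=np.clip(130-g[v-8:v+9,u-8:u+9],0,None); Y,X=np.mgrid[v-8:v+9,u-8:u+9]
        out.append([(w*X).sum()/w.sum(),(w*Y).sum()/w.sum()])
    return np.array(out)
M=cast("top",marks(),.115)
y=M[0]-M[3]; y[2]=0; y/=np.linalg.norm(y); z=np.array([0,0,-1.]); X=np.cross(y,z)
rot=Ro.from_matrix(np.c_[X,y,z]).as_rotvec()
E
python3 - <<'E'
from h import *
print(marks(),M,np.linalg.norm(np.diff(M,axis=0),axis=1),y,rot)
d=np.load("pics/top0.npy");c=r.calibration("top");f=200/np.tan(np.radians(c["vfov"]/2))
for (u,v),m in zip(marks(),M):
    q=d[int(v)-12,int(u)]; cam=np.linalg.inv(c["pose"])@np.r_[m,1]; print(q,cam[2])
for m in M: print(r.inverse_kinematics(m+[0,0,.03],rot))
E
```

```text
[[252.79403898 255.91364157]
 [303.40203562 260.44820065]
 [354.38811811 264.85663465]
 [405.30329095 269.12041885]] [[ 0.53219118  0.20644523  0.115     ]
 [ 0.52606113  0.11059447  0.115     ]
 [ 0.51993826  0.0146932   0.115     ]
 [ 0.51378291 -0.08121138  0.115     ]] [0.09604659 0.09609653 0.09610191] [0.06386327 0.99795866 0.        ] [0.10036742 3.13998898 0.        ]
0.9335549 0.9274812039362561
0.93103516 0.9254785696076335
0.9276708 0.9234768539206957
0.9243034 0.9214689519175592
[ 3.25358886e-01 -8.16650221e-02  1.76148623e+00 -4.44089210e-16
  1.46177144e+00 -1.18153068e+00]
[ 1.59759308e-01 -1.56815835e-01  1.82988224e+00 -4.44089210e-16
  1.46852625e+00 -1.34713026e+00]
[-2.07923806e-02 -1.97031155e-01  1.86475630e+00 -4.44089210e-16
  1.47386751e+00 -1.52768195e+00]
[-0.20581141 -0.19699425  1.86472485  0.          1.47386206 -1.71270097]
```

Run:
```python
from h import *
r.gripper_to(0.0)
r.movep(M[0]+[0,0,.06],rot)
for i,m in enumerate(M):
    if i: r.servo_line(m+[0,0,.02],rot,vel=.12)
    r.servo_line(m+[0,0,.006],rot,vel=.1)
    r.hold(.2); f0=r.observe()["contact_force"]
    hit=r.servo_line(m+[0,0,-.009],rot,vel=.015,guard=5.5)
    o=r.observe(); print(i+1,hit,o["eef_pos"]-m,o["contact_force"]-f0,o["time"],flush=True)
    if not hit: break
    r.servo_line(m+[0,0,.02],rot,vel=.08)
```

```text
1 True [ 3.22092758e-05  1.17599646e-05 -1.18581693e-03] [-3.34187709 -0.7568735   9.1827082 ] 4.725
2 True [ 4.75585559e-05 -4.77473818e-05 -1.17198208e-03] [-1.45328397 -0.82630919  9.67853732] 7.175
3 True [ 5.38992528e-05 -4.11253891e-06 -1.17627563e-03] [-3.34444564  0.62327221  8.7147908 ] 9.625
4 True [-3.27051354e-04 -1.38637010e-06 -2.91807284e-03] [-0.33404414  0.2370873   1.36573729] 12.1167
```

Run:
```python
from h import *
m=M[3]
r.servo_line(m+[0,0,.004],rot,vel=.05); r.hold(.2); f0=r.observe()["contact_force"]
hit=r.servo_line(m+[0,0,-.012],rot,vel=.015,guard=9)
o=r.observe(); print(hit,o["eef_pos"]-m,o["contact_force"]-f0,o["time"])
```

```text
False [ 5.68821613e-05 -1.33565491e-05 -1.19380099e-02] [1.08076796 0.2909097  1.82602227] 14.4333
```

Board 4 is the hatch, so I'll push it to about 40°, retract straight up and check.

Run:
```python
from h import *
m=M[3]
hit=r.servo_line(m+[0,0,-.034],rot,vel=.03,guard=20)
o=r.observe(); print(hit,o["eef_pos"]-m,o["contact_force"],o["time"])
r.servo_line(m+[0,0,.08],rot,vel=.06)
r.servo_line(m+[-.02,.28,.12],rot,vel=.15)
p,d=r.grab_frame("top"); cv2.imwrite("pics/top1.png",cv2.resize(p[130:330,170:510],None,fx=2,fy=2)); np.save("pics/top1.npy",d)
c=r.calibration("top");f=200/np.tan(np.radians(c["vfov"]/2))
K=np.array([[f,0,c["cx"]],[0,f,c["cy"]],[0,0,1]])
# depth points -> locker frame relative to the hatch's pivot line
V,U=np.mgrid[150:310,370:450]; dd=d[V,U].ravel()
u=cv2.undistortPoints(np.c_[U.ravel(),V.ravel()].astype(float).reshape(-1,1,2),K,c["distortion"])[:,0]
P=(np.c_[u,np.ones(len(u))]*dd[:,None])@c["pose"][:3,:3].T+c["pose"][:3,3]
Xf=-X if X[0]<0 else X
a=(P-m)@Xf-.05; b=(P-m)@y; h=P[:,2]-.115
for lo in np.arange(-.09,.1,.015):
    k=(abs(b)<.025)&(a>lo)&(a<lo+.015)&(dd>0)
    if k.any(): print(round(lo+.0075,4),np.round(np.median(h[k]),4),k.sum())
print(r.observe()["time"])
```

```text
False [-2.16208823e-04  2.92339078e-05 -3.42670271e-02] [-0.85553882  1.12162024  0.50294276] 15.3167
-0.0825 -0.0006 144
-0.0675 -0.1007 207
-0.0525 -0.0439 207
-0.0375 -0.0298 212
-0.0225 -0.0175 217
-0.0075 -0.0037 229
0.0075 0.009 234
0.0225 0.0224 243
0.0375 0.0361 248
0.0525 0.0473 228
0.0675 0.0439 37
0.0825 -0.0035 231
0.0975 0.0003 190
19.4583
```

View pics/top1.png

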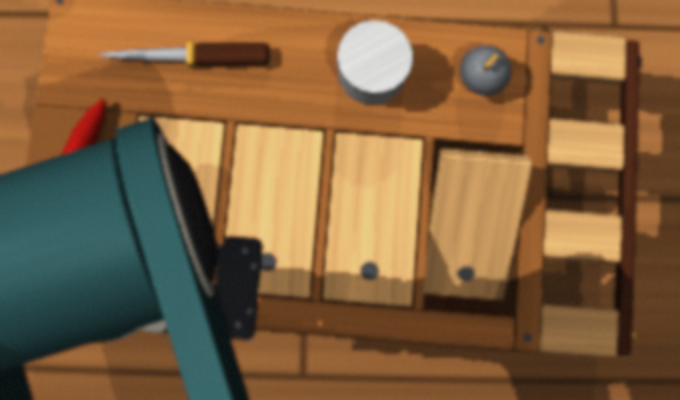

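The picture shows board 4 (around (480,220) in the crop) standing open. The depth slope of 0.88 gives about 41°. The tin, weight and spike are undisturbed, and the arm is clear of everything.

```bash
python3 -c "
from cell import r
print(r.finish_job())"
```

```text
the job is handed in; nothing more can be done
None
```

The rightmost board is the hatch: I left it open at about 41° and handed the job in at about 19.5 s; the loose items weren't touched, though the arm partly hid the red plug in the last picture.

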